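Card-pull check of two bag clips, weak one boxed

TASK

Check the grip of the two specimen-bag clips: with both clips sitting in their cradles, pull the test card out of each, feel how hard it holds, and put the cards down on the bench. Lift the weak clip out by its ends, set it down flat on the black mat and let go, then take it across its ears and put it flat in the yellow reject box. Push the box's lid down until the latch snaps over it; leave the good clip in its cradle and everything else where it stands.

Things in the scene. Friction and masses are not known exactly. Their poses are not given: they have to be found in the camera images.
- clip_p: spring clip, blue with white sprung jaw. One of the two is weak; they look alike, only the pull tells. 75 g. Origin: centre of underside. Base 64 (x) x 30 (y) x 12 mm high, plus an ear each side at mid-length, 10 mm long, 12 high, 40 mm over both. Jaws on top, to z = 30 mm, stay inside the base outline. Mouth at -x. In its cradle grip the base ends (64 mm); lying elsewhere also the ears (40 mm)
- card_p: test card on edge in the clip of the same letter: white blade 80 (x) x 4 (y) x 34 mm (z), orange grip block 10 mm thick over x = -40 to -14. Origin: centre of lower edge; starts 50 mm out (-x) from the clip origin, 12 mm above its underside. 15 g. Pull along -x: leaves the jaw after 14 mm, the clip after 22. Pull: 2 to 6 N if the clip is weak, 9 to 18 N if good
- cradle_p: fixed cradle of the clip of the same letter: plate 90 x 90 x 8 mm, raised seat 44 (x) x 70 mm, top 24 mm above the bench, so the clip ends overhang. Steel posts before and behind the clip ears, to 42 mm, stop it sliding; it lifts straight up. Origin: centre of underside; its x runs from the clip mouth to its tail
- seat_p (a point): middle of the seat of cradle_p, 24 mm above the bench, where the origin of a seated clip lies
- clip_q: spring clip, blue with white sprung jaw. One of the two is weak; they look alike, only the pull tells. 75 g. Origin: centre of underside. Base 64 (x) x 30 (y) x 12 mm high, plus an ear each side at mid-length, 10 mm long, 12 high, 40 mm over both. Jaws on top, to z = 30 mm, stay inside the base outline. Mouth at -x. In its cradle grip the base ends (64 mm); lying elsewhere also the ears (40 mm)
- card_q: test card on edge in the clip of the same letter: white blade 80 (x) x 4 (y) x 34 mm (z), orange grip block 10 mm thick over x = -40 to -14. Origin: centre of lower edge; starts 50 mm out (-x) from the clip origin, 12 mm above its underside. 15 g. Pull along -x: leaves the jaw after 14 mm, the clip after 22. Pull: 2 to 6 N if the clip is weak, 9 to 18 N if good
- cradle_q: fixed cradle of the clip of the same letter: plate 90 x 90 x 8 mm, raised seat 44 (x) x 70 mm, top 24 mm above the bench, so the clip ends overhang. Steel posts before and behind the clip ears, to 42 mm, stop it sliding; it lifts straight up. Origin: centre of underside; its x runs from the clip mouth to its tail
- seat_q (a point): middle of the seat of cradle_q, 24 mm above the bench, where the origin of a seated clip lies
- mat: fixed black rubber mat 120 x 120 x 3 mm on the bench; origin: centre of its underside
- reject_box: fixed yellow box, outside 100 (x) x 120 (y) x 46 mm high, walls and floor 5 mm; origin: centre of underside. Lid hinged on the +x rim; latch on the -x wall, up to 65 mm high, 19 mm out from the wall. Too short inside for fingers that hold a clip by its ends: hold it across the ears, clip x along box x
- lid (a joint): the box's lid, a 6 mm thick plate reaching 100 mm from the hinge (a 6 mm steel tongue beyond), 120 mm wide: 0 = shut, 1.57 = upright, starts open at 1.6 to 1.85, stop at 1.95. A stiff hinge holds it where it is left (about 0.1 N m)
- lid_latch (a joint): sprung bevelled latch that the lid's tongue pushes outwards as it shuts: 0 = at rest, up to 0.008 m = pushed out. Riding over it takes about 5 to 10 N down near the lid's free edge; then it snaps back over the tongue
- lid_hinge (a point): middle of the hinge line, 46.5 mm above the bench, on the lid's underside; the hinge runs along the box's y
- lid_edge (a point): middle of the lid's free edge, on its outer face, 100 mm from the hinge
- stain_jar: loose small amber jar with red cap, 36 mm across, 60 high; a bystander, to be left where it is. Origin: centre of its underside
- wash_bottle: loose white bottle with blue cap, 56 mm across, 130 high; a bystander, to be left where it is. Origin: centre of its underside
- slide_box: loose cardboard box 50 x 90 x 35 mm; a bystander, to be left where it is. Origin: centre of its underside
- glove_pack: loose green box 70 x 110 x 55 mm; a bystander, to be left where it is. Origin: centre of its underside
- swab_cup: loose white ceramic cup, 68 mm across, 80 high; a bystander, to be left where it is. Origin: centre of its underside
- tube_rack: loose white rack of capped tubes, 50 x 100 mm, 85 high; a bystander, to be left where it is. Origin: centre of its underside

How it is judged (in metres and radians):
On the way, in this order (a step that is already met when the one before it is completed fails the run):
1. the first card is out of its clip, both clips in their cradles (distance between clip_p and seat_p below 0.012 m and distance between clip_q and seat_q below 0.012 m and ((horizontal distance between card_p and clip_p above 0.076 m and distance between clip_p and seat_p below 0.012 m) or (horizontal distance between card_q and clip_q above 0.076 m and distance between clip_q and seat_q below 0.012 m))), for 0.1 s.
2. both cards are out of their clips, both clips still in their cradles (horizontal distance between card_p and clip_p above 0.076 m and distance between clip_p and seat_p below 0.012 m and horizontal distance between card_q and clip_q above 0.076 m and distance between clip_q and seat_q below 0.012 m), for 0.1 s.
3. the weak clip lies flat on the mat, let go (x of clip_p in the frame of mat between -0.06 and 0.06 m and y of clip_p in the frame of mat between -0.06 and 0.06 m and z of clip_p in the frame of mat between 0 and 0.007 m and angle between clip_p's own z axis and vertical below 0.15 rad and contact force between the fingers and clip_p below 0.1 N and linear speed of clip_p below 0.02 m/s), for 0.2 s.
4. the weak clip lies flat in the reject box, let go, the lid still open (x of clip_p in the frame of reject_box between -0.04 and 0.04 m and y of clip_p in the frame of reject_box between -0.05 and 0.05 m and z of clip_p in the frame of reject_box between 0 and 0.012 m and angle between clip_p's own z axis and vertical below 0.15 rad and contact force between the fingers and clip_p below 0.1 N and linear speed of clip_p below 0.02 m/s and value of joint lid above 0.5 rad), for 0.1 s.
At the end, for the whole second after the job is handed in: The weak clip lies flat (within 0.15 rad) in the reject box; the lid is shut (joint below 0.03 rad) and the latch back at rest (below 1.5 mm). The good clip is in its cradle (within 12 mm of the seat). Both cards are out of their clips and lie or stand still on the bench (origin below 20 mm) (x of clip_p in the frame of reject_box between -0.04 and 0.04 m and y of clip_p in the frame of reject_box between -0.05 and 0.05 m and z of clip_p in the frame of reject_box between 0 and 0.012 m and angle between clip_p's own z axis and vertical below 0.15 rad and value of joint lid below 0.03 rad and value of joint lid_latch below 0.0015 m and distance between clip_q and seat_q below 0.012 m and linear speed of each of clip_p, card_p, card_q below 0.02 m/s and height (world z) of each of card_p, card_q below 0.02 m and horizontal distance between card_p and clip_p above 0.076 m and horizontal distance between card_q and clip_q above 0.076 m); the robot touches nothing.
It fails at once if a bystander is moved by more than 30 mm (distance of any of stain_jar, wash_bottle, slide_box, glove_pack, swab_cup, tube_rack from where it was at the start of the episode above 0.03 m).
It fails at once if the good clip is taken out of its cradle (distance between clip_q and seat_q above 0.03 m).
It also fails if it takes over 72 s, if anything falls off the work surface, if the arm or the gripper's body presses on something with over 40 N, if the wrist force passes 120 N, or if a joint passes its speed limit or range.

ROBOT

A 6-joint arm with a two-finger parallel gripper is mounted at the origin on the work surface. World frame = base frame: x ahead of the robot, y to its left, z up, the work surface at z = 0. Lengths are in mm, angles in rad, forces in N, time in s.
With the tool pointing down it reaches from about 400 to 925 mm from the base axis. Payload 12.5 kg.
Tool frame: the origin (TCP) lies at the very end of the fingers, on their centre line; the grasp point (between the pads) lies 19 mm behind it; z points along the fingers, y is the line along which they close (so a half turn about z gives the same grasp; the last joint's range is limited). The gripper opens to 95 mm and grips with 3 to 60 N. Pads are 20 mm wide; open, the fingers measure 119 mm over their backs; the gripper's body (75 mm by 180 mm) begins 59 mm behind the grasp point.
Start: joints at [1.111, 0.491, 1.559, -0, 1.092, -0.106], TCP at [216.525, 586.314, 214.661] pointing down, gripper open.
Joint ranges: [-3.1, 3.1], [-0.84, 2.19], [0.05, 2.79], [-1.13, 4.28], [0.06, 2.93], [-2.69, 2.69]. Speed limits (rad/s): [2.22, 2.22, 2.79, 3.14, 3.14, 3.14].

INTERFACE

Orientations are given as [roll, pitch, yaw] about the fixed x, y, z axes, in that order (R = Rz(yaw) Ry(pitch) Rx(roll)).
In Python, from cell import env gives the robot as it stands.
- The arm moves only by the shell command python3 steer.py, which reads ROWS from standard input. ROWS is a JSON list of rows, 1 to 5 of them, each of 5 numbers: dx, dy, dz in units of 5 mm, then a turn about the tool's z in units of 0.2 rad, then the opening from 0.0 (shut) to 1.0 (fully open); each row is the pose to reach, as a shift and turn from the pose commanded when the command began, along the tool's axes at that moment; what a row does not reach only later rows make up. A row lasts 1/12 s, in which the tool goes at most 41.7 mm and 0.125 rad, less where a joint would pass 70% of its speed; a pose out of reach is approached as far as the arm can. The fingers move at their own pace and stop on an object; the grip force is fixed at half the most. Time passes only in rows, so rows that do not move let the fingers close. It prints the time, the measured TCP pose, the force, the opening and the grip force at its end. Input that does not fit is refused with a message, and nothing moves.
- env.state(): the state, without advancing time (a new reading comes with each control period).
- env.read_camera(name): name is "scene" or "top"; returns (picture, depth): 420x560x3 uint8, red, green, blue; 420x560 float32, mm along the optical axis (not along the pixel's ray), 0 where there is no reading.
- env.camera_info(name): a dict with "vertical_fov" (degrees; the focal length in pixels is half the picture's height over the tangent of half this angle, whatever the lens; pixels are square), "cx", "cy" (the principal point, pixels), "origin" and "attitude" of the camera in the world. Camera axes: x right, y down, z forward; pixel columns grow to the right and rows downward; lengths in mm; the calibration is good to about 2 mm. A picture is of the moment at which its call begins. camera_info takes no time and is no camera call.
- env.job_done(): hands the job in; it is judged then, once.
The state is a dict: "t": time; "joints": joint angles; "qvel": joint speeds; "tau": joint torques, N m; "eef_pos": TCP position; "tcp_rot": TCP orientation; "ft_force": force on the tool from outside, world axes, zero at the start; "moment": the same for the moment, N m; "opening": opening from 0.0 (shut) to 1.0 (fully open); "grip_force": force on a finger pad.
Only numpy, scipy, OpenCV 4.12 (cv2) and the standard library are available. Lean on these libraries where they do the work, as an engineer would, in place of code of your own. Each camera call takes 0.05 s, during which the arm holds its last target. There are 200 camera calls.

## Working session

There is one attempt and no reset: what is moved stays moved. The work goes in short steps, Python scripts to look and compute and a shell command to move; the robot and the scene stay as the last step left them, time stands still between calls to the robot, and variables do not carry over. Pictures are saved under pics/ and viewed, at most 10 in all, crops included, and the job is handed in when it is done.

```bash
ls; mkdir -p pics
python3 - <<'E'
from cell import env
import cv2,numpy as np
for n in ("scene","top"):
    im,d=env.read_camera(n); cv2.imwrite(f"pics/{n}0.png",im[:,:,::-1]); np.savez(f"{n}0.npz",im=im,d=d)
    print(env.camera_info(n))
s=env.state(); print({k:np.round(v,3) for k,v in s.items()})
E
```

```text
cell.py
pics
steer.py
{'vertical_fov': 42.44467832484775, 'cx': 274.01486693151213, 'cy': 206.56617006606436, 'origin': array([995.87239111, 668.96257484, 989.40596807]), 'attitude': array([-2.4601227 , -0.00384217,  2.5302231 ])}
{'vertical_fov': 55.3213743967862, 'cx': 279.4590001994267, 'cy': 200.43330581292804, 'origin': array([ 425.27562928,   54.61991976, 1070.30460793]), 'attitude': array([-2.99452239e+00,  2.57371705e-05, -1.58743655e+00])}
{'t': np.float64(0.1), 'joints': array([ 1.111,  0.491,  1.559, -0.   ,  1.092, -0.106]), 'qvel': array([-0.002, -0.002, -0.002, -0.001,  0.001, -0.001]), 'tau': array([ 2.0000e-03, -6.1363e+01, -2.5861e+01,  6.9000e-02,  4.7000e-02,
       -0.0000e+00]), 'eef_pos': array([216.404, 586.116, 214.127]), 'tcp_rot': array([-3.141, -0.   ,  2.788]), 'ft_force': array([ 0.254, -0.08 , -0.359]), 'moment': array([-0.006, -0.034,  0.044]), 'grip_force': np.float64(0.0), 'opening': np.float64(1.002)}
```

View pics/scene0.png

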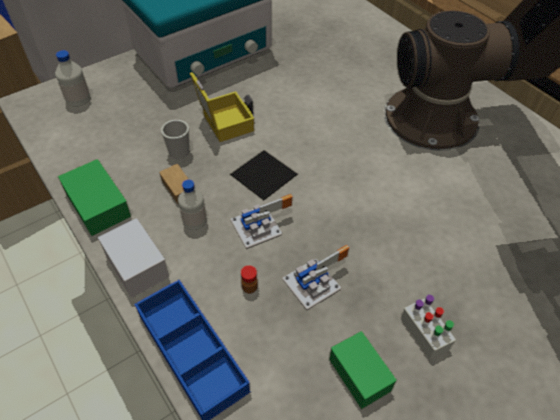

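View pics/top0.png

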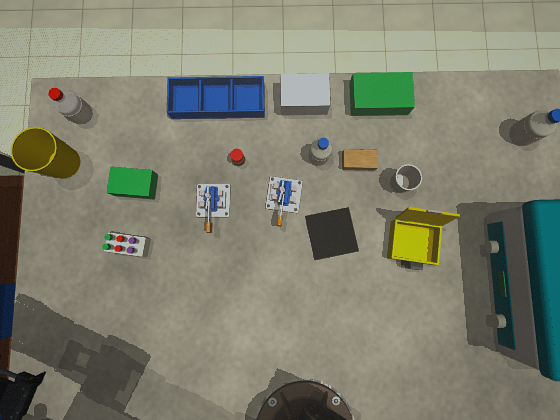

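Scene: both cards point towards the robot. In the top view the cradles are at (213,200) and (285,195), the mat at (332,233) and the box at (416,240) with the lid open on the far side; the bottle (321,150) and jar (237,157) are behind the cradles.

```bash
cat > h.py <<'E'
from cell import env
import cv2,numpy as np
from scipy.spatial.transform import Rotation as R
def cam(n):
    c=env.camera_info(n); f=210/np.tan(np.radians(c['vertical_fov'])/2)
    return f,c['cx'],c['cy'],np.array(c['origin']),R.from_euler('xyz',c['attitude']).as_matrix()
def cast(n,uv,z):
    f,cx,cy,o,M=cam(n); uv=np.atleast_2d(uv).astype(float)
    d=np.c_[(uv[:,0]-cx)/f,(uv[:,1]-cy)/f,np.ones(len(uv))]@M.T
    return o+d*((z-o[2])/d[:,2])[:,None]
def cloud(n,d):
    f,cx,cy,o,M=cam(n); v,u=np.mgrid[:d.shape[0],:d.shape[1]]
    return np.stack([(u-cx)/f*d,(v-cy)/f*d,d],-1)@M.T+o
def hsv(im): return cv2.cvtColor(im,cv2.COLOR_RGB2HSV)
E
python3 - <<'E'
from h import *
for n in ("top","scene"):
    z=np.load(n+"0.npz"); im,d=z['im'],z['d']; P=cloud(n,d); P[d==0]=np.nan; H=hsv(im); h,s,v=H[...,0],H[...,1],H[...,2]
    np.set_printoptions(precision=1,suppress=True)
    print(n,'bench z', np.nanmedian(P[270:290,250:330,2]) if n=='top' else np.nanmedian(P[150:160,300:350,2]))
    M={'orange':(h>5)&(h<20)&(s>150)&(v>120),'blue':(h>105)&(h<125)&(s>130),'mat':(v<35),'yellow':(h>22)&(h<35)&(s>150),'white':(s<40)&(v>150)}
    for k,m in M.items():
        m=(m&(P[...,0]>300)&(P[...,0]<800)&(P[...,1]>-350)&(P[...,1]<300)&(P[...,2]<150)).astype('u1')
        nn,L,S,C=cv2.connectedComponentsWithStats(m)
        for i in range(1,nn):
            if S[i,4]<25: continue
            p=P[L==i]; c=C[i]
            print(k,S[i],c,'min',np.nanpercentile(p,2,0),'med',np.nanmedian(p,0),'max',np.nanpercentile(p,98,0))
E
```

```text
top bench z -0.5748143017667644
orange [278 215   5  11  31] [279.6 220.2] min [512.9  48.   65.6] med [523.7  53.9  69.7] max [535.2  56.8  72.3]
orange [206 222   4  10  35] [207.4 226.7] min [499.3 229.3  65.9] med [509.5 234.4  69.2] max [522.1 237.3  72.7]
blue [318 138  11  10  82] [323.  142.5] min [693.6 -66.4 126.1] med [705.2 -55.6 129. ] max [716.  -43.8 132.8]
blue [283 181   9  24 129] [286.7 191.4] min [568.7  23.6  32.2] med [600.5  32.5  50.1] max [628.7  40.5  56. ]
blue [209 187  10  24 137] [213.5 197.6] min [556.3 214.4  31.6] med [587.7 222.5  49.8] max [616.9 234.   55.8]
yellow [ 387  207   67   58 2422] [415.1 235.8] min [ 415.6 -348.6    0.7] med [ 481.7 -296.1    7.8] max [ 535.1 -232.5  144. ]
white [268 123  28  24 326] [281.1 133.4] min [739.   13.4  -4.6] med [774.7  41.9  -0.5] max [799.1  75.5   3.1]
white [317 123   9   6  29] [321.3 125. ] min [786.7 -78.2  -3.1] med [794.1 -67.1  -1.1] max [799.7 -56.    2.2]
white [294 124  11  18  55] [299.1 132.7] min [749.3 -16.1  -3.9] med [769.6  -5.6  -1. ] max [797.    5.4   1.9]
white [406 131   8   7  31] 
[... 3985 characters left out ...]
5.6 233.7  72.5]
white [177 258  17  14  82] [184.8 265.2] min [773.1  20.4  -4.2] med [781.7  36.   -0.9] max [799.3  51.4   2.6]
white [297 264  10   8  43] [301.7 267.6] min [572.6 183.9   0.4] med [598.5 204.3  39.5] max [607.7 212.5  45.7]
white [310 267  17   9  43] [316.8 271.3] min [562.  232.6  50.2] med [584.7 238.1  53.3] max [597.9 241.5  57.9]
white [283 271  58  37 426] [308.  290.2] min [547.4 189.1   3.6] med [618.4 253.4   7.4] max [632.3 274.3  11.6]
white [310 282   7   6  26] [313.  284.6] min [597.  248.   38.4] med [603.7 252.7  41.9] max [608.9 258.3  44.8]
white [317 285   8   7  30] [320.1 288.3] min [583.3 253.4  20.6] med [589.1 260.5  24.1] max [597.8 265.5  27.3]
```

Run:
```python
import cv2,numpy as np
a=cv2.imread('pics/top0.png')[145:275,185:470]; cv2.imwrite('pics/c1.png',cv2.resize(a,None,fx=2.8,fy=2.8,interpolation=cv2.INTER_CUBIC))
```

```text
(no output)
```

View pics/c1.png

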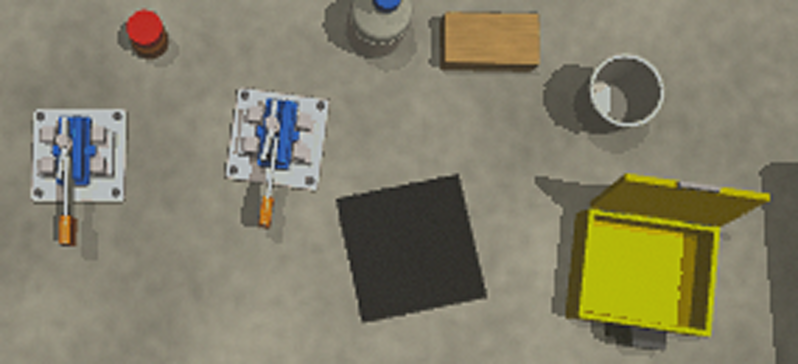

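Run:
```python
from h import *
np.set_printoptions(precision=3,suppress=True)
z=np.load("top0.npz"); im,d=z['im'],z['d']; P=cloud("top",d); X,Y,Z=P[...,0],P[...,1],P[...,2]; H=hsv(im)
def rect(m,z,name):
    v,u=np.nonzero(m); q=cast("top",np.c_[u,v],z)[:,:2]
    r=cv2.minAreaRect(q.astype('f4')); print(name,len(u),np.array(r[0]),np.array(r[1]),r[2], q.mean(0))
for nm,cx,cy in (("R",597,37),("L",586,226)):
    b=(abs(X-cx)<60)&(abs(Y-cy)<60)
    rect(b&(Z>4.5)&(Z<12)&(H[...,1]<60)&(H[...,2]>110),8,nm+" plate")
    rect(b&(H[...,0]>105)&(H[...,0]<125)&(H[...,1]>130)&(abs(Z-36)<5),36,nm+" base")
    m=(abs(Y-cy)<40)&(X>480)&(X<650)&(Z>62)&(Z<80); q=P[m]
    vx,vy,x0,y0=cv2.fitLine(q[:,:2].astype('f4'),cv2.DIST_HUBER,0,.01,.01).ravel(); 
    print(nm,"card top",m.sum(),np.percentile(q,2,0),np.percentile(q,98,0),x0,y0,np.arctan(vy/vx))
m=(H[...,2]<60)&(abs(X-495)<80)&(abs(Y+82)<75)&(abs(Z-3)<6)
m=cv2.morphologyEx(m.astype('u1'),cv2.MORPH_OPEN,np.ones((5,5)))>0
rect(m,3,"mat")
y=(H[...,0]>22)&(H[...,0]<35)&(H[...,1]>120)
rect(y&(abs(Z-46)<4)&(abs(X-460)<75)&(abs(Y+290)<85),46,"rim")
rect(y&(abs(Z-5)<4),5,"floor")
q=P[y&(Z>60)&(abs(Y+290)<120)]; print("lid",len(q),q.min(0),q.max(0),[ (q[abs(q[:,2]-h)<8].mean(0)) for h in (75,100,125,142)])
```

```text
R plate 440 [606.142  39.283] [ 89.121 102.152] 81.27814483642578 [596.245  40.097]
R base 85 [599.556  40.615] [36.977 61.941] 77.53031921386719 [602.283  38.822]
R card top 75 [512.609  43.019  65.582] [585.928  56.804  71.945] 544.9436 49.334843 -0.15429938
L plate 451 [590.316 220.72 ] [109.818  94.614] 89.93628692626953 [584.684 226.57 ]
L base 83 [586.685 230.81 ] [36.701 60.766] 89.04633331298828 [587.08  225.809]
L card top 91 [499.383 227.379  63.233] [573.177 237.124  72.648] 532.8717 231.79404 -0.0141605
mat 1944 [493.653 -84.284] [118.208 118.635] 10.563652038574219 [493.065 -84.537]
rim 367 [ 465.87 -294.77] [120.831 101.958] 80.68273162841797 [ 466.358 -296.209]
floor 1300 [570.703 167.06 ] [1065.362  106.087] 77.0345458984375 [ 477.47  -251.578]
lid 616 [ 507.547 -364.871   60.195] [ 542.254 -243.963  149.747] [array([ 518.525, -304.168,   75.441]), array([ 522.33 , -302.58 ,  100.008]), array([ 525.5  , -303.964,  125.146]), array([ 529.697, -302.944,  142.372])]
```

```bash
cat > d.py <<'E'
import sys
from h import *
def to(x,y,z,yaw):
    s=env.state(); M=R.from_euler('xyz',s['tcp_rot']).as_matrix()
    dl=M.T@(np.array([x,y,z])-s['eef_pos']); w=s['tcp_rot'][2]
    print('shift',np.round(dl,1),'turn',round(float(-((yaw-w+np.pi)%(2*np.pi)-np.pi)),3))
    print('t %.2f'%s['t'],'pos',np.round(s['eef_pos'],1),'yaw %.3f'%w,'F',np.round(s['ft_force'],1),'open %.3f grip %.1f'%(s['opening'],s['grip_force']),'j6 %.2f'%s['joints'][5])
if len(sys.argv)>4: to(*map(float,sys.argv[1:5]))
E
python3 d.py 510.7 232 160 3.13
```

```text
shift [-398.8 -230.2   54.3] turn -0.342
t 0.10 pos [216.4 586.1 214.1] yaw 2.788 F [ 0.3 -0.1 -0.4] open 1.002 grip 0.0 j6 -0.11
```
Body passing: fine. Path at 41.7/row: 460/41.7=11 rows. Rows: give final target; the row moves at most. Row 5 unreached -> command ends at wherever it is. "what a row does not reach only later rows make up". So commands: repeat same row 5x; the next command from the commanded pose (unclear if commanded=limited). So split up: cmd 1 with [-200,-115,0]*5, etc. No turn until the end, to keep axes.

The manual's scale: shifts go in units of 5 mm and turns go in units of 0.2 rad. Converting my numbers, -160 mm is -32, -145 mm is -29.

```bash
echo '[[-8,-4.6,0,0,1],[-15,-9,0,0,1],[-22,-13,0,0,1],[-29,-17,0,0,1],[-32,-18.4,0,0,1]]' | python3 steer.py
echo '[[-7,-4,0,0,1],[-14,-8,0,0,1],[-21,-12,0,0,1],[-28,-16.2,0,0,1],[-32,-18.4,0,0,1]]' | python3 steer.py
echo '[[-7,-4,0,-0.5,1],[-15.8,-9.2,0,-1,1],[-15.8,-9.2,6,-1.5,1],[-15.8,-9.2,10.8,-1.71,1],[-15.8,-9.2,10.8,-1.71,1]]' | python3 steer.py
python3 d.py 510.7 232 46 3.13
```

```text
t: 0.52
eef_pos: [336.6, 441.3, 214.5]
tcp_rot: [-3.141, 0.0, 2.786]
ft_force: [-0.3, 1.6, -0.2]
opening: 1.001
grip_force: 0.0
t: 0.93
eef_pos: [454.8, 299.9, 214.5]
tcp_rot: [-3.141, 0.0, 2.786]
ft_force: [0.3, 0.2, 0.5]
opening: 1.0
grip_force: 0.0
t: 1.35
eef_pos: [509.8, 230.7, 156.6]
tcp_rot: [-3.14, -0.006, 3.13]
ft_force: [-1.3, -0.2, -1.1]
opening: 0.996
grip_force: 0.0
shift [ -1.6   1.5 110.6] turn -0.0
t 1.35 pos [509.8 230.7 156.6] yaw 3.130 F [-1.3 -0.2 -1.1] open 0.996 grip 0.0 j6 -1.25
```

Converted, 116 mm is 23.2, 70 mm is 14.

```bash
echo '[[0,0,7,0,1],[0,0,14,0,1],[0,0,20,0,1],[0,0,23.2,0,0.6],[0,0,23.2,0,0.4]]' | python3 steer.py
echo '[[0,0,0,0,0.2],[0,0,0,0,0],[0,0,0,0,0],[0,0,0,0,0],[0,0,0,0,0]]' | python3 steer.py
python3 d.py 490 232 44 3.13
```

```text
t: 1.77
eef_pos: [509.7, 232.4, 42.4]
tcp_rot: [-3.14, -0.005, 3.129]
ft_force: [0.2, -0.7, -0.1]
opening: 0.908
grip_force: 0.0
t: 2.18
eef_pos: [511.5, 232.5, 45.7]
tcp_rot: [3.141, 0.002, 3.13]
ft_force: [0.0, 0.2, 0.4]
opening: 0.564
grip_force: 0.0
shift [21.5 -0.8  1.7] turn -0.0
t 2.18 pos [511.5 232.5  45.7] yaw 3.130 F [0.  0.2 0.4] open 0.564 grip 0.0 j6 -1.25
```

Converted, 2 mm is 0.4, 4 mm is 0.8.

```bash
echo '[[0,0,0,0,0],[0,0,0,0,0],[0,0,0,0,0],[0,0,0,0,0],[0,0,0,0,0]]' | python3 steer.py
echo '[[0,0,0,0,0],[0,0,0,0,0],[0,0,0,0,0],[0,0,0,0,0],[0,0,0,0,0]]' | python3 steer.py
echo '[[0.2,0,0,0,0],[0.4,0,0,0,0],[0.6,0,0,0,0],[0.8,0,0,0,0]]' | python3 steer.py
echo '[[0.2,0,0,0,0],[0.4,0,0,0,0],[0.6,0,0,0,0],[0.8,0,0,0,0]]' | python3 steer.py
```

```text
t: 2.6
eef_pos: [511.1, 232.3, 44.6]
tcp_rot: [3.142, -0.0, 3.13]
ft_force: [-0.7, 0.5, 0.2]
opening: 0.219
grip_force: 0.0
t: 3.02
eef_pos: [511.1, 232.3, 44.6]
tcp_rot: [3.142, -0.0, 3.13]
ft_force: [0.2, -0.1, -1.3]
opening: 0.1
grip_force: 30.0
t: 3.35
eef_pos: [508.4, 232.5, 44.8]
tcp_rot: [3.141, 0.003, 3.13]
ft_force: [9.5, -1.2, -6.2]
opening: 0.102
grip_force: 30.0
t: 3.68
eef_pos: [505.8, 232.7, 45.3]
tcp_rot: [3.14, 0.006, 3.13]
ft_force: [12.9, -2.7, -2.6]
opening: 0.101
grip_force: 30.0
```

Converted, 4 mm is 0.8, 3 mm is 0.6.

```bash
echo '[[0.2,0,0,0,0],[0.4,0,0,0,0],[0.6,0,0,0,0],[0.8,0,0,0,0]]' | python3 steer.py
echo '[[0.4,0,0,0,0],[1,0,0,0,0],[1.6,0,0,0,0],[2,0,0,0,0]]' | python3 steer.py
echo '[[1.6,0,0,0,0],[3.2,0,0,0,0],[4.8,0,0,0,0],[6.4,0,0,0,0],[6.4,0,0,0,0]]' | python3 steer.py
python3 d.py 460 232 12 3.13
python3 - <<'E'
from h import *
for n in ("top",):
    im,d=env.read_camera(n); cv2.imwrite(f"pics/{n}1.png",cv2.resize(im[140:260,180:320,::-1],None,fx=4,fy=4))
E
```

```text
t: 4.02
eef_pos: [502.0, 232.7, 45.4]
tcp_rot: [3.14, 0.007, 3.13]
ft_force: [12.3, -2.3, -1.1]
opening: 0.103
grip_force: 30.0
t: 4.35
eef_pos: [489.8, 232.6, 45.0]
tcp_rot: [3.141, 0.002, 3.13]
ft_force: [0.1, -0.0, -0.3]
opening: 0.106
grip_force: 30.0
t: 4.77
eef_pos: [455.0, 232.9, 44.6]
tcp_rot: [-3.141, -0.002, 3.13]
ft_force: [0.5, 0.6, 0.6]
opening: 0.105
grip_force: 30.0
shift [-5.  -0.8 32.6] turn 0.0
t 4.77 pos [455.  232.9  44.6] yaw 3.130 F [0.5 0.6 0.6] open 0.105 grip 30.0 j6 -1.22
```

View pics/top1.png

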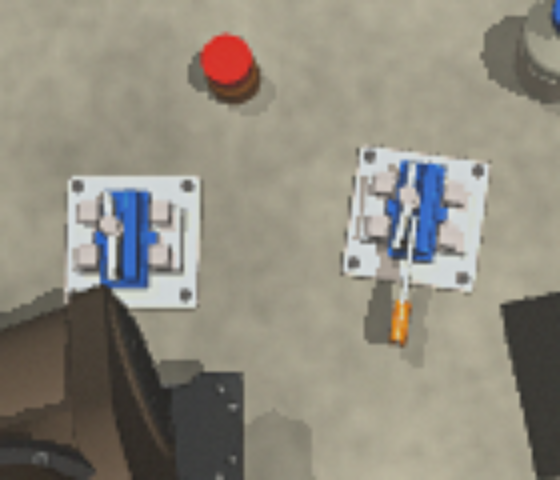

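Picture: the left card is out, its clip is still in its posts at (125,240) in the crop, and the right card is untouched at (400,320). The pull peaked near 13 N, so the left clip is the good one. I'll set the card down.

Converted, 35 mm is 7, 30 mm is 6.

```bash
echo '[[0,0,3,0,0],[0,0,6,0,0],[0,0,7,0,0],[0,0,7,0,0]]' | python3 steer.py
echo '[[0,0,0,0,0.3],[0,0,0,0,0.3],[0,0,0,0,0.3],[0,0,0,0,0.3]]' | python3 steer.py
echo '[[0,0,-6,0,0.4],[0,0,-13,0,0.5],[0,0,-21,0,0.5],[0,0,-24,0,0.5]]' | python3 steer.py
python3 d.py 524 52.6 130 2.988
```

```text
t: 5.15
eef_pos: [457.0, 232.9, 8.9]
tcp_rot: [-3.141, -0.001, 3.13]
ft_force: [0.3, 0.6, -0.4]
opening: 0.105
grip_force: 30.0
t: 5.48
eef_pos: [457.3, 233.0, 10.0]
tcp_rot: [3.141, 0.001, 3.13]
ft_force: [0.4, 0.4, 0.0]
opening: 0.285
grip_force: 0.0
t: 5.82
eef_pos: [458.3, 233.4, 134.2]
tcp_rot: [3.14, 0.005, 3.13]
ft_force: [-0.2, -0.6, 1.3]
opening: 0.49
grip_force: 0.0
shift [ -67.8 -180.1    4.2] turn 0.142
t 5.82 pos [458.3 233.4 134.2] yaw 3.130 F [-0.2 -0.6  1.3] open 0.490 grip 0.0 j6 -1.22
```

Converted, -181 mm is -36.2, -69 mm is -13.8, 0.142 rad is 0.71.

```bash
echo '[[-2.8,-7.6,0,0.3,0.5],[-5.6,-15,0,0.71,0.5],[-8.4,-22.4,0,0.71,0.5],[-11,-29.6,0,0.71,0.5],[-13.8,-36.2,0,0.71,0.5]]' | python3 steer.py
echo '[[0,0,0,0,0.5],[0,0,0,0,0.5]]' | python3 steer.py
python3 d.py 524 52.6 44 2.988
```

```text
t: 6.23
eef_pos: [524.2, 49.2, 130.1]
tcp_rot: [3.141, 0.001, 2.988]
ft_force: [0.6, 0.3, 0.7]
opening: 0.501
grip_force: 0.0
t: 6.4
eef_pos: [524.4, 49.6, 129.7]
tcp_rot: [3.141, 0.0, 2.985]
ft_force: [-0.8, 1.3, 1.3]
opening: 0.501
grip_force: 0.0
shift [ 0.9  2.9 85.7] turn -0.003
t 6.40 pos [524.4  49.6 129.7] yaw 2.985 F [-0.8  1.3  1.3] open 0.501 grip 0.0 j6 -1.45
```

Converted, 2 mm is 0.4, 86 mm is 17.2.

```bash
echo '[[0,0.4,6,0,0.4],[0.2,0.6,12,0,0.4],[0.2,0.6,17.2,0,0.3],[0.2,0.6,17.2,0,0.3]]' | python3 steer.py
echo '[[0,0,0,0,0],[0,0,0,0,0],[0,0,0,0,0],[0,0,0,0,0],[0,0,0,0,0]]' | python3 steer.py
echo '[[0,0,0,0,0],[0,0,0,0,0],[0,0,0,0,0]]' | python3 steer.py
echo '[[0.2,0,0,0,0],[0.4,0,0,0,0],[0.6,0,0,0,0],[0.8,0,0,0,0]]' | python3 steer.py
echo '[[0.2,0,0,0,0],[0.4,0,0,0,0],[0.6,0,0,0,0],[0.8,0,0,0,0]]' | python3 steer.py
echo '[[0.2,0,0,0,0],[0.4,0,0,0,0],[0.6,0,0,0,0],[0.8,0,0,0,0]]' | python3 steer.py
```

```text
t: 6.73
eef_pos: [521.0, 55.4, 40.1]
tcp_rot: [-3.141, -0.006, 2.989]
ft_force: [-1.1, -0.4, 0.1]
opening: 0.327
grip_force: 0.0
t: 7.15
eef_pos: [524.0, 54.4, 45.0]
tcp_rot: [3.141, 0.002, 2.988]
ft_force: [-0.9, 1.9, 6.4]
opening: 0.104
grip_force: 30.0
t: 7.4
eef_pos: [524.0, 54.4, 44.9]
tcp_rot: [3.141, 0.002, 2.988]
ft_force: [-2.2, 1.8, 8.4]
opening: 0.101
grip_force: 30.0
t: 7.73
eef_pos: [520.4, 54.8, 44.3]
tcp_rot: [3.141, 0.003, 2.988]
ft_force: [4.2, -2.0, 3.8]
opening: 0.105
grip_force: 30.0
t: 8.07
eef_pos: [515.6, 55.5, 43.7]
tcp_rot: [3.142, 0.0, 2.988]
ft_force: [3.5, -1.8, 4.6]
opening: 0.106
grip_force: 30.0
t: 8.4
eef_pos: [511.4, 56.1, 43.6]
tcp_rot: [3.142, -0.0, 2.988]
ft_force: [3.2, -1.8, 4.1]
opening: 0.105
grip_force: 30.0
```

Converted, 4 mm is 0.8, 50 mm is 10.

```bash
echo '[[0.8,0,0,0,0],[2,0,0,0,0],[4,0,0,0,0],[7,0,0,0,0],[10,0,0,0,0]]' | python3 steer.py
echo '[[2.4,0,3,0,0],[4,0,5.6,0,0],[4,0,6.6,0,0],[4,0,7,0,0],[4,0,7,0,0]]' | python3 steer.py
echo '[[0,0,0,0,0.3],[0,0,0,0,0.3],[0,0,0,0,0.3],[0,0,0,0,0.3]]' | python3 steer.py
echo '[[0,0,-6,0,0.4],[0,0,-13,0,0.7],[0,0,-21,0,1],[0,0,-24,0,1]]' | python3 steer.py
python3 d.py 600 40.7 100 1.417
python3 - <<'E'
from h import *
for n in ("top","scene"):
    im,d=env.read_camera(n); cv2.imwrite(f"pics/{n}2.png",im[:,:,::-1]); np.savez(f"{n}2.npz",im=im,d=d)
a=cv2.imread("pics/top2.png")[150:270,180:320]; b=cv2.imread("pics/scene2.png")[150:310,210:380]
cv2.imwrite("pics/c2.png",np.hstack([cv2.resize(a,(400,343)),cv2.resize(b,(364,343))]))
E
```

```text
t: 8.82
eef_pos: [459.5, 64.1, 43.1]
tcp_rot: [-3.141, -0.003, 2.988]
ft_force: [-0.0, -0.3, 0.7]
opening: 0.105
grip_force: 30.0
t: 9.23
eef_pos: [440.7, 67.1, 8.4]
tcp_rot: [-3.141, -0.004, 2.988]
ft_force: [-0.5, 0.4, -0.6]
opening: 0.103
grip_force: 30.0
t: 9.57
eef_pos: [442.5, 66.8, 8.7]
tcp_rot: [3.142, -0.0, 2.988]
ft_force: [-0.5, -0.1, 0.6]
opening: 0.288
grip_force: 0.0
t: 9.9
eef_pos: [443.4, 66.9, 132.6]
tcp_rot: [3.141, 0.004, 2.988]
ft_force: [-0.1, 0.6, 0.8]
opening: 0.529
grip_force: 0.0
shift [-158.6   -1.9   33.3] turn 1.571
t 9.90 pos [443.4  66.9 132.6] yaw 2.988 F [-0.1  0.6  0.8] open 0.529 grip 0.0 j6 -1.42
```

View pics/c2.png

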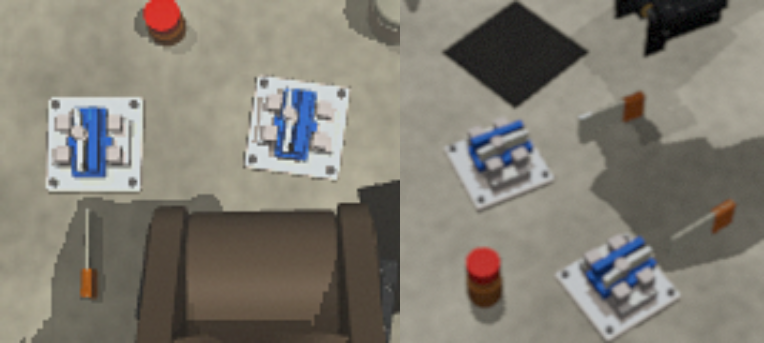

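Both cards stand on the bench and both clips are seated. The right clip pulled only about 4 N, so it's the weak one.

Converted, -158 mm is -31.6, -2 mm is -0.4, 0.6 rad is 3.

```bash
echo '[[-6,0,0,0.6,1],[-13,0,0,1.2,1],[-20,0,0,1.8,1],[-27,-0.2,0,2.4,1],[-31.6,-0.4,0,3,1]]' | python3 steer.py
echo '[[0,0,0,0.6,1],[0,0,0,1.2,1],[0,0,0,1.8,1],[0,0,0,2.4,1],[0,0,0,3,1]]' | python3 steer.py
echo '[[0,0,0,0.6,1],[0,0,0,1.2,1],[0,0,0,1.855,1],[0,0,0,1.855,1]]' | python3 steer.py
python3 d.py 600 42 14 1.417
```

```text
t: 10.42
eef_pos: [600.5, 40.1, 127.0]
tcp_rot: [-3.141, -0.001, 2.382]
ft_force: [0.6, -0.4, -0.6]
opening: 0.958
grip_force: 0.0
t: 10.83
eef_pos: [597.7, 40.6, 126.8]
tcp_rot: [-3.139, -0.001, 1.782]
ft_force: [0.3, -1.2, 0.3]
opening: 1.0
grip_force: 0.0
t: 11.17
eef_pos: [597.8, 40.6, 127.0]
tcp_rot: [-3.139, 0.0, 1.411]
ft_force: [0.7, 0.1, 0.2]
opening: 0.999
grip_force: 0.0
shift [  1.7   2.2 113. ] turn -0.006
t 11.17 pos [597.8  40.6 127. ] yaw 1.411 F [0.7 0.1 0.2] open 0.999 grip 0.0 j6 0.12
```

Run:
```python
from h import *
np.set_printoptions(precision=1,suppress=True)
for n in ("top","scene"):
    z=np.load(n+"2.npz"); P=cloud(n,z['d']); H=hsv(z['im'])
    b=(H[...,0]>105)&(H[...,0]<125)&(H[...,1]>130)&(abs(P[...,0]-600)<50)&(abs(P[...,1]-41)<40)&(P[...,2]>15)
    q=P[b]-[600,41,0]; c,s=np.cos(.154),np.sin(.154)
    l=np.c_[q[:,0]*c-q[:,1]*s,q[:,0]*s+q[:,1]*c,q[:,2]]
    for a,e in((15,30),(30,42),(42,60)):
        k=l[(l[:,2]>a)&(l[:,2]<e)]; print(n,a,len(k),np.percentile(k,[2,50,98],axis=0) if len(k) else '')
```

```text
top 15 0 
top 30 110 [[-32.8 -16.6  31.6]
 [ -4.7   1.7  35. ]
 [ 29.   19.   38.6]]
top 42 76 [[-29.1  -9.6  49.2]
 [ -2.9  -5.3  53.5]
 [ 25.1  -1.   57.2]]
scene 15 8 [[ -3.  -25.   21.8]
 [ 23.4  14.9  28.5]
 [ 30.4  18.7  29.9]]
scene 30 60 [[-28.1 -10.9  30.4]
 [ 14.9  11.3  34.9]
 [ 30.7  19.8  40.3]]
scene 42 82 [[-25.5  -9.3  47.3]
 [  2.   -4.1  52.5]
 [ 26.9   0.8  56.9]]
```

```bash
echo '[[0.4,0.4,6,0,1],[0.4,0.4,12,0,1],[0.4,0.4,18,0,1],[0.4,0.4,21.6,0,1],[0.4,0.4,22.4,0,1]]' | python3 steer.py
echo '[[0,0,0,0,0.6],[0,0,0,0,0.6],[0,0,0,0,0.6],[0,0,0,0,0.6]]' | python3 steer.py
echo '[[0,0,0,0,0.3],[0,0,0,0,0.3],[0,0,0,0,0.3]]' | python3 steer.py
python3 d.py 494 -84 60 1.417
```

```text
t: 11.58
eef_pos: [598.5, 42.3, 12.5]
tcp_rot: [-3.136, 0.001, 1.42]
ft_force: [0.1, 0.7, 0.5]
opening: 0.999
grip_force: 0.0
t: 11.92
eef_pos: [601.2, 42.3, 17.9]
tcp_rot: [3.139, -0.0, 1.418]
ft_force: [0.7, -0.2, -0.5]
opening: 0.777
grip_force: 0.0
t: 12.17
eef_pos: [600.9, 42.3, 17.6]
tcp_rot: [3.14, -0.0, 1.417]
ft_force: [-1.2, 0.1, 6.9]
opening: 0.67
grip_force: 30.0
shift [-141.2  -86.2  -42.6] turn -0.0
t 12.17 pos [600.9  42.3  17.6] yaw 1.417 F [-1.2  0.1  6.9] open 0.670 grip 30.0 j6 0.11
```

The clip is gripped at 0.67 (64 mm), but the tips reach 6 mm below its underside, which would hit the mat before the clip did. I'll regrip 8 mm higher.

Converted, -8 mm is -1.6, -4 mm is -0.8.

```bash
echo '[[0,0,0,0,0.85],[0,0,0,0,0.85],[0,0,-0.8,0,0.85],[0,0,-1.6,0,0.85],[0,0,-1.6,0,0.85]]' | python3 steer.py
echo '[[0,0,0,0,0.3],[0,0,0,0,0.3],[0,0,0,0,0.3],[0,0,0,0,0.3]]' | python3 steer.py
python3 d.py 494 -84 60 1.417
```

```text
t: 12.58
eef_pos: [600.9, 42.3, 25.5]
tcp_rot: [3.141, -0.0, 1.417]
ft_force: [0.4, 0.3, 0.3]
opening: 0.848
grip_force: 0.0
t: 12.92
eef_pos: [600.5, 42.3, 24.5]
tcp_rot: [-3.141, -0.0, 1.417]
ft_force: [-0.2, -1.0, 0.0]
opening: 0.668
grip_force: 30.0
shift [-141.2  -85.9  -35.5] turn -0.0
t 12.92 pos [600.5  42.3  24.5] yaw 1.417 F [-0.2 -1.   0. ] open 0.668 grip 30.0 j6 0.11
```

Converted, -55 mm is -11, -45 mm is -9.

```bash
echo '[[0,0,-2,0,0.3],[0,0,-5,0,0.3],[0,0,-9,0,0.3],[0,0,-11,0,0.3],[0,0,-11,0,0.3]]' | python3 steer.py
echo '[[-5,-3,0,0,0.3],[-11,-6.6,0,0,0.3],[-17,-10.4,0,0,0.3],[-23,-14,0,0,0.3],[-28.2,-17.2,0,0,0.3]]' | python3 steer.py
echo '[[0,0,0,0,0.3],[0,0,4,0,0.3],[0,0,8,0,0.3],[0,0,10,0,0.3],[0,0,10,0,0.3]]' | python3 steer.py
python3 d.py 494 -84 4 1.417
python3 - <<'E'
from h import *
im,d=env.read_camera("scene"); cv2.imwrite(f"pics/s3.png",cv2.resize(im[100:260,190:370,::-1],None,fx=3,fy=3))
E
```

```text
t: 13.33
eef_pos: [601.6, 42.3, 82.1]
tcp_rot: [3.138, -0.001, 1.417]
ft_force: [-1.0, -1.5, -0.2]
opening: 0.671
grip_force: 30.0
t: 13.75
eef_pos: [492.1, -84.8, 79.1]
tcp_rot: [-3.141, -0.0, 1.417]
ft_force: [1.1, -0.5, -0.6]
opening: 0.672
grip_force: 30.0
t: 14.17
eef_pos: [493.0, -83.4, 27.6]
tcp_rot: [-3.138, -0.001, 1.417]
ft_force: [-0.2, 0.0, 0.5]
opening: 0.67
grip_force: 30.0
shift [-0.5  1.1 23.6] turn -0.0
t 14.17 pos [493.  -83.4  27.6] yaw 1.417 F [-0.2  0.   0.5] open 0.670 grip 30.0 j6 -0.15
```

View pics/s3.png

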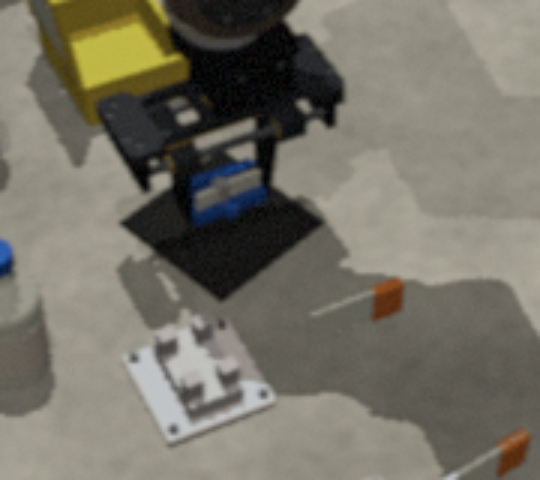

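The clip hangs level between the fingers over the mat at (230,190) in the crop.

```bash
echo '[[0,0,2.4,0,0.3],[0,0,4,0,0.3],[0,0,4.8,0,0.3],[0,0,4.8,0,0.3]]' | python3 steer.py
python3 d.py 494 -84 4 1.417
```

```text
t: 14.55
eef_pos: [493.8, -83.6, 5.3]
tcp_rot: [-3.141, -0.0, 1.417]
ft_force: [0.4, 0.2, -0.1]
opening: 0.67
grip_force: 30.0
shift [-0.4  0.3  1.3] turn 0.0
t 14.55 pos [493.8 -83.6   5.3] yaw 1.417 F [ 0.4  0.2 -0.1] open 0.670 grip 30.0 j6 -0.15
```

Converted, 1 mm is 0.2.

```bash
echo '[[0,0,0.2,0,0.3],[0,0,0.2,0,0.9],[0,0,0.2,0,0.9],[0,0,0.2,0,0.9],[0,0,0.2,0,0.9]]' | python3 steer.py
echo '[[0,0,0,0,0.9],[0,0,0,0,0.9],[0,0,-5,0,0.9],[0,0,-12,0,0.9],[0,0,-15,0,0.8]]' | python3 steer.py
echo '[[0,0,0,-0.6,0.7],[0,0,0,-1.2,0.7],[0,0,0,-1.8,0.7],[0,0,0,-2.4,0.7],[0,0,0,-3,0.7]]' | python3 steer.py
echo '[[0,0,0,-0.6,0.7],[0,0,0,-1.2,0.7],[0,0,0,-1.8,0.7],[0,0,0,-2.4,0.7],[0,0,0,-3,0.7]]' | python3 steer.py
echo '[[0,0,0,-0.6,0.7],[0,0,0,-1.2,0.7],[0,0,0,-1.855,0.7],[0,0,0,-1.855,0.7]]' | python3 steer.py
python3 d.py 494 -84 4.5 2.988
python3 - <<'E'
from h import *
im,d=env.read_camera("scene"); cv2.imwrite(f"pics/s4.png",cv2.resize(im[60:220,170:350,::-1],None,fx=3,fy=3))
P=cloud("scene",d);H=hsv(im)
b=(H[...,0]>105)&(H[...,0]<125)&(H[...,1]>130)&(abs(P[...,0]-494)<60)&(abs(P[...,1]+84)<60)&(P[...,2]>1)&(P[...,2]<50)
print(b.sum(),np.percentile(P[b],[2,50,98],axis=0).round(1))
E
```

```text
t: 14.97
eef_pos: [494.1, -83.8, 4.9]
tcp_rot: [3.141, -0.0, 1.417]
ft_force: [-0.4, 0.3, 0.2]
opening: 0.874
grip_force: 0.0
t: 15.38
eef_pos: [494.6, -84.0, 82.3]
tcp_rot: [3.139, 0.0, 1.417]
ft_force: [0.5, 0.3, -0.1]
opening: 0.871
grip_force: 0.0
t: 15.8
eef_pos: [493.9, -83.8, 79.7]
tcp_rot: [3.141, 0.0, 2.023]
ft_force: [0.4, -0.3, -0.3]
opening: 0.702
grip_force: 0.0
t: 16.22
eef_pos: [493.8, -83.8, 79.6]
tcp_rot: [3.142, -0.0, 2.623]
ft_force: [1.0, -0.3, 0.1]
opening: 0.699
grip_force: 0.0
t: 16.55
eef_pos: [493.9, -83.8, 79.7]
tcp_rot: [3.142, 0.0, 2.994]
ft_force: [-0.0, 0.2, -0.6]
opening: 0.698
grip_force: 0.0
shift [-0.1 -0.2 75.2] turn 0.006
t 16.55 pos [493.9 -83.8  79.7] yaw 2.994 F [-0.   0.2 -0.6] open 0.698 grip 0.0 j6 -1.72
222 [[ 465.9 -118.6    2. ]
 [ 503.1  -73.8   14.1]
 [ 526.4  -63.4   34.6]]
```

View pics/s4.png

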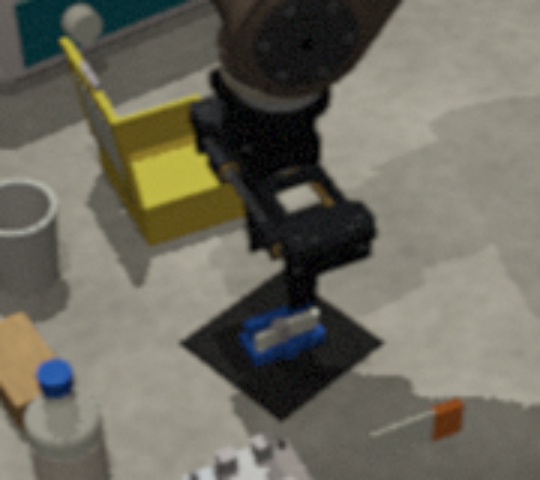

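The clip lies flat on the mat at (285,335) in the crop, released. Next I'll take it across the ears.

Converted, 75 mm is 15, 72 mm is 14.4.

```bash
echo '[[0,0,6,0,0.7],[0,0,12,0,0.7],[0,0,14.4,0,0.7],[0,0,15,0,0.7],[0,0,15,0,0.7]]' | python3 steer.py
echo '[[0,0,0,0,0.2],[0,0,0,0,0.2],[0,0,0,0,0.2],[0,0,0,0,0.2],[0,0,0,0,0.2]]' | python3 steer.py
echo '[[0,0,0,0,0.2],[0,0,-2,0,0.2],[0,0,-6,0,0.2],[0,0,-13,0,0.2],[0,0,-21,0,0.2]]' | python3 steer.py
python3 d.py 462 -294 110 2.979
```

```text
t: 17.02
eef_pos: [493.4, -83.6, 4.1]
tcp_rot: [3.141, -0.002, 2.984]
ft_force: [0.8, 0.3, -0.0]
opening: 0.702
grip_force: 0.0
t: 17.43
eef_pos: [494.1, -83.8, 4.9]
tcp_rot: [3.142, 0.001, 2.987]
ft_force: [0.1, 0.4, 1.6]
opening: 0.415
grip_force: 30.0
t: 17.85
eef_pos: [492.9, -83.5, 110.3]
tcp_rot: [3.141, -0.003, 2.988]
ft_force: [1.1, -0.1, -0.9]
opening: 0.415
grip_force: 30.0
shift [-1.800e+00 -2.127e+02  1.000e-01] turn 0.009
t 17.85 pos [492.9 -83.5 110.3] yaw 2.988 F [ 1.1 -0.1 -0.9] open 0.415 grip 30.0 j6 -1.72
```

```bash
echo '[[0,-7,0,0,0.2],[0,-14,0,0,0.2],[-0.2,-21,0,0,0.2],[-0.2,-27,0,0,0.2],[-0.2,-30,0,0,0.2]]' | python3 steer.py
echo '[[0,-6,0,0.05,0.2],[-0.2,-10,0,0.05,0.2],[-0.2,-12.4,0,0.05,0.2],[-0.2,-12.4,0,0.05,0.2]]' | python3 steer.py
python3 d.py 462 -294 8 2.979
python3 - <<'E'
from h import *
im,d=env.read_camera("scene"); cv2.imwrite(f"pics/s5.png",cv2.resize(im[40:180,150:310,::-1],None,fx=4,fy=4))
E
```

```text
t: 18.27
eef_pos: [471.4, -235.1, 110.5]
tcp_rot: [-3.141, 0.001, 2.986]
ft_force: [-0.7, 0.3, -0.9]
opening: 0.417
grip_force: 30.0
t: 18.6
eef_pos: [463.1, -295.4, 110.0]
tcp_rot: [-3.141, 0.001, 2.976]
ft_force: [-0.0, 0.3, -1.7]
opening: 0.416
grip_force: 30.0
shift [  1.4   1.2 102. ] turn -0.003
t 18.60 pos [ 463.1 -295.4  110. ] yaw 2.976 F [-0.   0.3 -1.7] open 0.416 grip 30.0 j6 -2.09
```

View pics/s5.png

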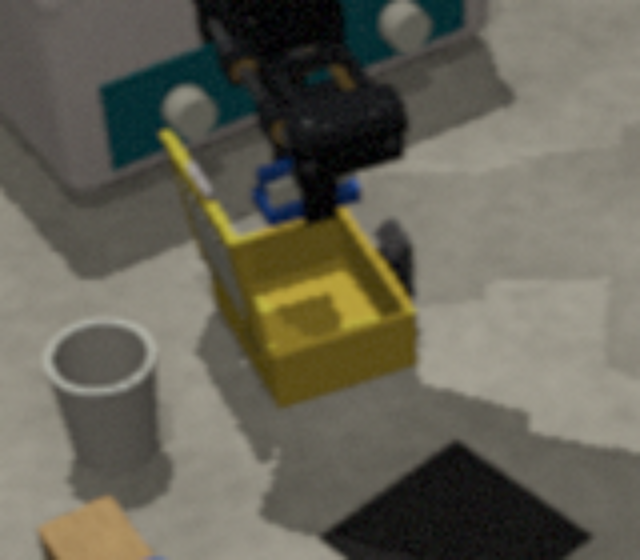

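The clip is held level over the box and its shadow falls inside, so I'll go straight down.

Converted, 1 mm is 0.2, 85 mm is 17.

```bash
echo '[[0.2,0.2,4,0,0.2],[0.2,0.2,8,0,0.2],[0.2,0.2,12,0,0.2],[0.2,0.2,15.6,0,0.2],[0.2,0.2,17,0,0.2]]' | python3 steer.py
echo '[[0,0,1.6,0,0.2],[0,0,2.8,0,0.2],[0,0,3.4,0,0.2],[0,0,3.4,0,0.2]]' | python3 steer.py
python3 d.py 462 -294 8 2.979
```

```text
t: 19.07
eef_pos: [462.1, -290.5, 22.8]
tcp_rot: [3.14, -0.003, 2.979]
ft_force: [-0.2, -0.7, -1.2]
opening: 0.417
grip_force: 30.0
t: 19.4
eef_pos: [462.7, -292.3, 7.6]
tcp_rot: [3.141, -0.0, 2.978]
ft_force: [0.5, -0.4, -0.5]
opening: 0.418
grip_force: 30.0
shift [ 0.4 -1.8 -0.4] turn -0.001
t 19.40 pos [ 462.7 -292.3    7.6] yaw 2.978 F [ 0.5 -0.4 -0.5] open 0.418 grip 30.0 j6 -2.09
```

Release, rise straight up and look.

Converted, -140 mm is -28, -100 mm is -20.

```bash
echo '[[0,0,0,0,0.6],[0,0,0,0,0.6],[0,0,0,0,0.6],[0,0,0,0,0.6],[0,0,0,0,0.6]]' | python3 steer.py
echo '[[0,0,0,0,0.6],[0,0,-5,0,0.6],[0,0,-12,0,0.4],[0,0,-20,0,0.2],[0,0,-28,0,0]]' | python3 steer.py
echo '[[0,0,-8,0,0],[0,0,-13,0,0],[0,0,-13,0,0],[0,0,-13,0,0]]' | python3 steer.py
python3 - <<'E'
from h import *
im,d=env.read_camera("scene"); cv2.imwrite(f"pics/s6.png",cv2.resize(im[40:180,150:310,::-1],None,fx=4,fy=4))
P=cloud("scene",d);H=hsv(im); c,s=np.cos(.16),np.sin(.16)
Q=P-[465.9,-294.8,0]; L=np.stack([Q[...,0]*c-Q[...,1]*s,Q[...,0]*s+Q[...,1]*c,P[...,2]],-1)
b=(H[...,0]>105)&(H[...,0]<125)&(H[...,1]>130)&(abs(L[...,0])<50)&(abs(L[...,1])<60)&(P[...,2]<50)
print(b.sum(),np.percentile(L[b],[2,50,98],axis=0).round(1))
y=(H[...,0]>22)&(H[...,0]<35)&(H[...,1]>100)&(abs(L[...,1])<65)&(L[...,0]>40)
for h in range(50,160,10):
    k=L[y&(abs(L[...,2]-h)<5)]; print(h,len(k),np.percentile(k[:,0],[5,50,95]).round(1) if len(k) else '')
E
python3 d.py 480 -294 200 2.979
```

```text
t: 19.82
eef_pos: [462.7, -292.6, 7.9]
tcp_rot: [-3.141, 0.0, 2.978]
ft_force: [0.0, -0.4, 0.9]
opening: 0.595
grip_force: 0.0
t: 20.23
eef_pos: [462.2, -292.1, 149.0]
tcp_rot: [3.141, -0.001, 2.978]
ft_force: [1.1, -0.6, -0.6]
opening: 0.444
grip_force: 0.0
t: 20.57
eef_pos: [462.8, -292.6, 213.8]
tcp_rot: [-3.14, 0.002, 2.978]
ft_force: [-0.4, -0.6, -0.3]
opening: 0.166
grip_force: 0.0
100 [[-30.   -6.5  12.9]
 [  1.8   5.6  18.8]
 [ 27.3  20.4  36.9]]
50 27 [41.7 54.9 56.1]
60 16 [51.4 56.4 57.7]
70 14 [53.4 57.4 58.8]
80 11 [55.5 59.  60.2]
90 9 [57.3 60.3 60.7]
100 13 [56.9 61.5 62.7]
110 13 [58.7 63.2 64.1]
120 23 [60.7 65.1 66.5]
130 33 [62.4 66.3 67.2]
140 63 [62.9 67.2 68.5]
150 23 [63.5 65.4 69.1]
shift [-17.7   1.2  12.4] turn -0.001
t 20.62 pos [ 462.3 -292.3  212.4] yaw 2.978 F [ 0.4 -0.7 -0.7] open 0.124 grip 0.0 j6 -2.09
```

View pics/s6.png

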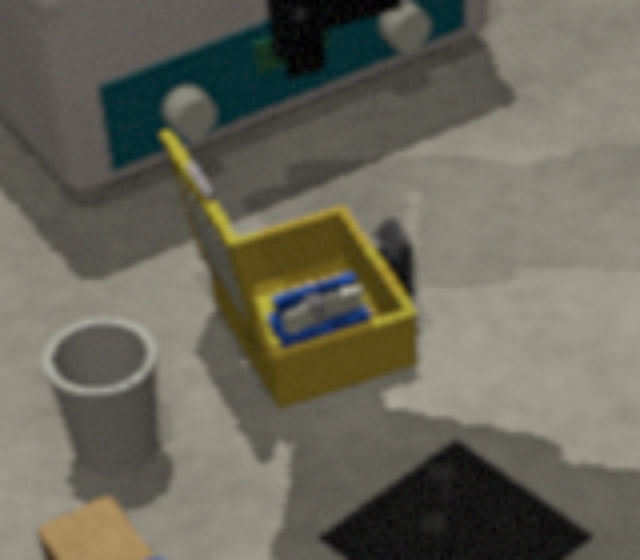

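The clip lies flat in the box at (320,305) in the crop, and the lid is open at about 1.71 rad. I'll check clearance to the appliance before reaching behind the lid.

Run:
```python
from h import *
z=np.load("top0.npz"); P=cloud("top",z['d'])
b=(P[...,0]>420)&(P[...,0]<640)&(P[...,1]<-370)&(P[...,2]>110)&(z['d']>0)
print(b.sum(),np.percentile(P[b],[1,50,99],axis=0).round(0))
s=env.state(); q=s['eef_pos']-[465.9,-294.8,0]; c,si=np.cos(.16),np.sin(.16); print(q[0]*c-q[1]*si,q[0]*si+q[1]*c,q[2])
```

```text
2941 [[ 421. -537.  113.]
 [ 481. -491.  221.]
 [ 541. -483.  232.]]
-3.920249078999007 1.9429951154108889 212.36384413147752
```

The manual's scale: shifts go in units of 5 mm and turns go in units of 0.2 rad. Converting my numbers, 4 mm is 0.8, -98 mm is -19.6.

```bash
echo '[[-7,0.8,0,0,0],[-14,1.6,0,0,0],[-19.6,1.6,0,0,0],[-19.6,1.6,0,0,0]]' | python3 steer.py
echo '[[0,0,7,0,0],[0,0,13,0,0],[0,0,16.4,0,0],[0,0,16.4,0,0]]' | python3 steer.py
echo '[[1.4,0,0,0,0],[3.2,0,0,0,0],[5.4,0,-0.2,0,0],[7.2,0,-0.2,0,0],[8.8,0,-0.2,0,0]]' | python3 steer.py
echo '[[1.6,0,0.4,0,0],[3.2,0,0.8,0,0],[4.8,0,1.2,0,0],[6,0,2,0,0],[7.2,0,2.8,0,0]]' | python3 steer.py
python3 d.py 465 -294 60 2.979
python3 - <<'E'
from h import *
im,d=env.read_camera("scene"); cv2.imwrite(f"pics/s7.png",cv2.resize(im[40:180,150:310,::-1],None,fx=4,fy=4))
s=env.state(); q=s['eef_pos']-[465.9,-294.8,0]; c,si=np.cos(.16),np.sin(.16); print(q[0]*c-q[1]*si,q[0]*si+q[1]*c,q[2])
E
```

```text
t: 20.95
eef_pos: [563.9, -300.6, 209.8]
tcp_rot: [3.14, -0.001, 2.979]
ft_force: [-0.4, -0.8, -0.5]
opening: 0.006
grip_force: 0.0
t: 21.28
eef_pos: [558.2, -299.2, 125.0]
tcp_rot: [3.138, -0.008, 2.978]
ft_force: [-0.9, 0.6, -0.2]
opening: 0.002
grip_force: 0.0
t: 21.7
eef_pos: [516.4, -293.4, 132.8]
tcp_rot: [-3.141, 0.002, 2.978]
ft_force: [0.8, -1.1, -0.8]
opening: 0.005
grip_force: 0.5
t: 22.12
eef_pos: [481.0, -287.4, 117.3]
tcp_rot: [3.142, 0.0, 2.978]
ft_force: [0.1, -0.5, 1.4]
opening: 0.008
grip_force: 0.4
shift [14.7 -9.1 57.3] turn -0.001
t 22.12 pos [ 481.  -287.4  117.3] yaw 2.978 F [ 0.1 -0.5  1.4] open 0.008 grip 0.4 j6 -2.06
12.570587568482026 9.999259434006175 116.4270684950848
```

View pics/s7.png

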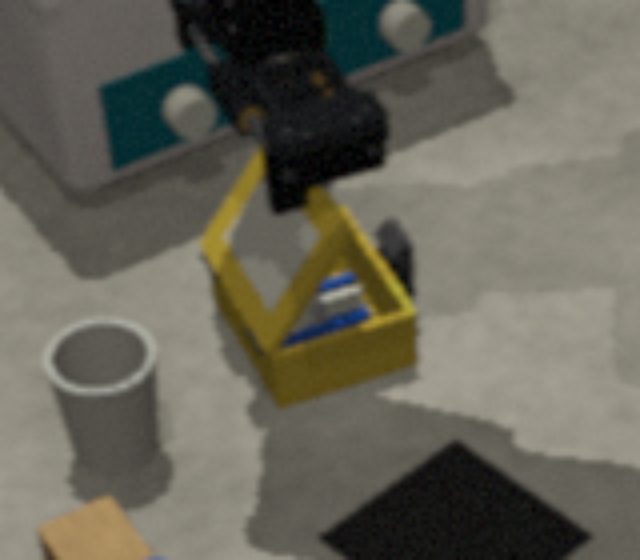

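The lid is following at about 0.85 rad with the clip still flat. I'll carry on along the arc.

Converted, 25 mm is 5, 24 mm is 4.8.

```bash
echo '[[1.6,0,1,0,0],[2.8,0,2.2,0,0],[4,0,3.4,0,0],[5,0,4.8,0,0],[6,0,6.6,0,0]]' | python3 steer.py
echo '[[0.8,0,2,0,0],[1.2,0,3.6,0,0],[1.4,0,4.8,0,0],[1.4,0,4.8,0,0]]' | python3 steer.py
echo '[[0,0,0.4,0,0],[0,0,0.8,0,0],[0,0,1.2,0,0]]' | python3 steer.py
echo '[[0,0,0.4,0,0],[0,0,0.8,0,0],[0,0,0.8,0,0]]' | python3 steer.py
python3 d.py 465 -294 60 2.979
```

```text
t: 22.58
eef_pos: [451.5, -282.5, 84.0]
tcp_rot: [3.142, 0.0, 2.978]
ft_force: [0.7, -0.7, 0.0]
opening: 0.005
grip_force: 0.3
t: 22.92
eef_pos: [444.5, -281.1, 59.4]
tcp_rot: [3.141, -0.002, 2.978]
ft_force: [0.5, -0.5, -0.8]
opening: 0.004
grip_force: 0.0
t: 23.17
eef_pos: [445.4, -281.6, 54.7]
tcp_rot: [-3.141, 0.001, 2.978]
ft_force: [0.2, -0.0, -0.4]
opening: 0.001
grip_force: 0.0
t: 23.42
eef_pos: [445.4, -281.6, 52.4]
tcp_rot: [-3.141, 0.001, 2.978]
ft_force: [-6.3, 3.6, 27.1]
opening: 0.003
grip_force: 13.0
shift [-21.3  -9.   -7.6] turn -0.001
t 23.42 pos [ 445.4 -281.6   52.4] yaw 2.978 F [-6.3  3.6 27.1] open 0.003 grip 13.0 j6 -2.10
```

Converted, 1 mm is 0.2.

```bash
echo '[[0,0,0.2,0,0],[0,0,0.2,0,0]]' | python3 steer.py
echo '[[0,0,-6,0,0],[0,0,-14,0,0],[0,0,-22,0,0],[0,0,-30,0,0]]' | python3 steer.py
echo '[[0,6,0,0,0],[0,14,0,0,0],[0,22,0,0,0],[0,30,0,0,0],[0,30,0,0,0]]' | python3 steer.py
python3 - <<'E'
from h import *
np.set_printoptions(precision=1,suppress=True)
ims={}
for n in("top","scene"):
    im,d=env.read_camera(n); ims[n]=im
    P=cloud(n,d);H=hsv(im); c,s=np.cos(.16),np.sin(.16)
    Q=P-[465.9,-294.8,0]; X=Q[...,0]*c-Q[...,1]*s; Y=Q[...,0]*s+Q[...,1]*c
    y=(H[...,0]>22)&(H[...,0]<35)&(H[...,1]>100)&(abs(X)<45)&(abs(Y)<55)&(P[...,2]>30)
    print(n,y.sum(),np.polyfit(X[y],P[...,2][y],1),np.median(P[...,2][y]))
    L=(abs(X+58)<15)&(abs(Y)<25)&(P[...,2]>48)
    print('latch',np.c_[X[L],Y[L],P[...,2][L]][:25].round(0).tolist())
    for nm,x0,y0 in (("L",587,231),):
        b=(H[...,0]>105)&(H[...,0]<125)&(H[...,1]>130)&(abs(P[...,0]-x0)<60)&(abs(P[...,1]-y0)<60)
        print(nm,np.median(P[b],0))
    o=(H[...,0]>5)&(H[...,0]<20)&(H[...,1]>150)&(H[...,2]>80)&(P[...,0]>380)&(P[...,0]<500)&(P[...,1]>0)&(P[...,1]<280)
    for lo,hi in((0,150),(150,280)):
        k=P[o&(P[...,1]>lo)&(P[...,1]<hi)]; print('card',len(k),np.median(k,0) if len(k) else '')
a=ims["scene"][40:180,150:310,::-1]; b=ims["top"][130:280,190:470,::-1]
cv2.imwrite("pics/f.png",np.vstack([cv2.resize(a,(480,340)),cv2.resize(b,(480,257))]))
E
```

```text
t: 23.58
eef_pos: [445.5, -281.6, 52.2]
tcp_rot: [-3.141, 0.002, 2.978]
ft_force: [-8.0, 6.2, 38.4]
opening: 0.007
grip_force: 19.1
t: 23.92
eef_pos: [445.0, -281.2, 201.3]
tcp_rot: [3.141, -0.0, 2.978]
ft_force: [1.1, -0.7, -0.5]
opening: 0.004
grip_force: 0.0
t: 24.33
eef_pos: [469.8, -128.3, 199.8]
tcp_rot: [3.14, 0.0, 2.982]
ft_force: [0.5, -1.3, -0.8]
opening: 0.007
grip_force: 0.0Traceback (most recent call last):
  File "<stdin>", line 9, in <module>
    raise TypeError("expected non-empty vector for x")
TypeError: expected non-empty vector for x
```

The picture allowance is used up, so I'll check by numbers from the scene camera.

Run:
```python
from h import *
np.set_printoptions(precision=1,suppress=True)
n="scene"; im,d=env.read_camera(n)
P=cloud(n,d);H=hsv(im); c,s=np.cos(.16),np.sin(.16)
Q=P-[465.9,-294.8,0]; X=Q[...,0]*c-Q[...,1]*s; Y=Q[...,0]*s+Q[...,1]*c; Z=P[...,2]
y=(H[...,0]>20)&(H[...,0]<35)&(H[...,1]>100)&(abs(X)<45)&(abs(Y)<55)&(Z>30)
print(y.sum(),(~y&(abs(X)<45)&(abs(Y)<55)&(Z>30)).sum()); 
if y.sum(): print(np.polyfit(X[y],Z[y],1),np.median(Z[y]),np.percentile(Z[y],[5,95]))
L=(X<-49)&(X>-80)&(abs(Y)<25)&(Z>40)&(d>0); print('latch',L.sum(),np.c_[X[L],Y[L],Z[L]][:40].round(0).astype(int).tolist())
b=(H[...,0]>105)&(H[...,0]<125)&(H[...,1]>130)&(abs(P[...,0]-587)<60)&(abs(P[...,1]-231)<60); print('L clip',b.sum(),np.median(P[b],0))
o=(H[...,0]>3)&(H[...,0]<20)&(H[...,1]>130)&(P[...,0]>380)&(P[...,0]<500)&(P[...,1]>0)&(P[...,1]<280)
for lo,hi in((0,150),(150,280)):
    k=P[o&(P[...,1]>lo)&(P[...,1]<hi)]; print('card',len(k),np.median(k,0) if len(k) else '')
z=np.load("scene2.npz")
P0=cloud(n,z['d']); Q=P0-[465.9,-294.8,0]; X=Q[...,0]*c-Q[...,1]*s; Y=Q[...,0]*s+Q[...,1]*c; Z=P0[...,2]
L=(X<-49)&(X>-80)&(abs(Y)<25)&(Z>40); print('latch before',L.sum(),np.c_[X[L],Y[L],Z[L]][:40].round(0).astype(int).tolist())
```

```text
451 511
[ 0.  51.6] 51.85989407962256 [48.3 55.2]
latch 102 [[-67, -16, 62], [-71, -18, 59], [-62, -17, 60], [-63, -13, 62], [-66, -14, 61], [-68, -10, 63], [-58, -14, 60], [-61, -15, 58], [-63, -12, 59], [-64, -8, 62], [-67, -8, 61], [-69, -6, 62], [-50, -24, 52], [-55, -14, 58], [-57, -13, 58], [-58, -9, 60], [-60, -6, 62], [-62, -5, 62], [-62, 3, 68], [-66, 0, 64], [-68, 3, 66], [-50, -18, 53], [-54, -14, 55], [-55, -8, 59], [-58, -9, 57], [-60, -7, 58], [-60, 1, 63], [-63, -1, 61], [-67, -1, 59], [-67, 4, 63], [-53, -18, 49], [-53, -11, 53], [-56, -10, 54], [-56, -5, 57], [-58, -1, 60], [-60, 1, 60], [-61, 4, 62], [-64, 4, 61], [-66, 5, 61], [-69, 5, 60]]
L clip 235 [596.  228.3  41.7]
card 101 [444.3  70.   23.1]
card 66 [461.9 237.7  23.2]
latch before 93 [[-68, -18, 60], [-69, -13, 64], [-63, -18, 58], [-64, -14, 61], [-67, -16, 59], [-67, -9, 63], [-57, -12, 62], [-60, -11, 61], [-62, -12, 60], [-65, -10, 60], [-65, -5, 64], [-70, -8, 60], [-56, -17, 55], [-60, -20, 52], [-59, -10, 59], [-58, 0, 67], [-61, -3, 64], [-64, -3, 63], [-66, 0, 64], [-68, 2, 65], [-54, -14, 55], [-57, -13, 54], [-58, -7, 58], [-59, -3, 61], [-61, -1, 62], [-64, -2, 60], [-65, 1, 62], [-68, 1, 61], [-49, -23, 46], [-52, -7, 57], [-54, -5, 58], [-57, -5, 57], [-58, -2, 59], [-60, 1, 60], [-61, 4, 62], [-64, 5, 62], [-66, 6, 61], [-70, 4, 59], [-50, -17, 47], [-53, -3, 57]]
```

```bash
python3 -c "
from cell import env
print(env.job_done())"
```

```text
the job is handed in; nothing more can be done
None
```

The job is handed in at about 24 s of the 72 s allowed. The weak clip (right-hand cradle, about 4 N pull) lies flat in the reject box, and the lid measured level and shut with the latch where it was at the start, but no judging result came back. The good clip (about 13 N) is in its cradle and both cards stand on the bench.

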